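# Free the cam lock and run the specimen carriage in under the microscope

## Task

The microscope's specimen carriage is locked out by an eccentric cam plate. With the fingertips, push the cam's upright pin round clockwise (seen from above) to its stop, so that the cam's low point faces the carriage's roller; only then push the carriage by its upright tab all the way home, so that the dish comes under the lens. Do not touch the dish, which must stay in its seat, leave the jars and everything else standing where they are, and finish clear of everything.

Things in the scene. Friction and masses are not known exactly. Their poses are not given: they have to be found in the camera images.
- cam (a joint): Turning angle (rad) of the cam plate: a flat steel disc, 72 mm across, 12 mm thick, its top 25 mm above the table, that turns about a vertical axis 22 mm off its centre (point cam_axis). 0: its high point bears towards the roller; it grows clockwise seen from above; 3.14: its low point faces the roller, and there a hard stop ends the turn. It starts between 0.2 and 1.3. The hinge is stiff: about 5 to 6 N on the pin turns it, and it stays where it is left.
- cam_axis (a point): Point on the cam's turning axis, on top of its dark hub (18 mm across), 33 mm above the table. Axes are those of the fixed stage: y is the way the carriage is pushed (towards the microscope's column), x is square to it, from the cam towards the carriage, z up. The stage as a whole is turned by up to 0.3 rad on the table.
- cam_pin (a point): Centre of the top end of the cam's upright black pin: 16 mm across, standing on the disc from 25 to 85 mm above the table, 46 mm from the cam's axis on the side of the cam's high point. At joint cam = a the pin lies from the axis at (-46 sin a, -46 cos a) mm in the x, y of point cam_axis: it starts on the roller's side (-y), passes over the -x side (the robot's) and ends at +y. Beside it nothing fixed or on the carriage, save the tab and the microscope, is taller than 42 mm.
- carriage (a joint): Travel (m) of the aluminium carriage along y of point cam_axis: 0 as it starts, drawn back; 0.045 home against its stop. It has a plate 100 x 175 mm, top 26 mm above the table, and an arm at its rear towards the cam with a steel roller (20 mm across) that meets the cam's rim. With the cam at its low point it runs freely to the stop, elsewhere the cam blocks it. Sliding friction about 3 N (no spring).
- push_tab (a point): Centre of the rear face of the carriage's upright push tab, 55 mm above the table: a plate 60 mm wide (x), 8 mm thick (y), from 25 to 75 mm above the table at the carriage's rear end, facing -y. Same axes as point cam_axis; it moves with the carriage. Push it towards +y. Behind it the stage's base plate is 10 mm high and free of things for 35 mm; a jar (jar_a, 55 mm tall) stands on it to the -x side.
- seat (a point): Centre of the dish's seat on the carriage, 26 mm above the table, between four pins 8 mm high. It moves with the carriage; from the tab's face it lies 140 mm ahead (+y). The lens of the microscope hangs 155 mm above the table, over the seat's place when the carriage is home; the head is 80 mm across and reaches up to about 0.38 m, its column 38 cm tall 175 mm beyond in y.
- dish: Clear shallow specimen dish with a shell in it, 60 mm across, 15 mm tall, loose in the seat; origin at the centre of its underside. It must not be touched.
- jar_a: Clear jar with white lid, 44 mm across, 55 mm tall, loose on the stage's base plate (10 mm high) near the cam; origin at the centre of its underside. Leave alone.
- vial: Small clear vial with white lid, 30 mm across, 50 mm tall, loose on the base plate between cam and microscope column; origin at the centre of its underside. Leave alone.
- jar_b: Clear jar with white lid, 52 mm across, 80 mm tall, on the table to the robot's right; origin at the centre of its underside. Leave alone.
- jar_d: Low clear jar with white lid, 64 mm across, 50 mm tall, on the table to the right; origin at the centre of its underside. Leave alone.
- beaker: Clear open beaker, 48 mm across, 85 mm tall, on the table to the right; origin at the centre of its underside. Leave alone.
- brush: Flat brush, 160 mm long, lying on the table at the far right; origin on the table under its middle. Leave alone.
- phone: Black phone, 75 x 155 x 9 mm, lying on the table to the left; origin at the centre of its underside. Leave alone.
Mind the look-alikes: they are no part of the job. Leave any pink or yellow look-alike of the dish alone.

How it is judged:
By the outcome, as a careful person would: the job done as asked, in the order asked, and still so for the second after the job is handed in, with the robot touching nothing.
It also fails if it takes over 64 s, if anything falls off the work surface, if the arm or the gripper's body presses on something with over 40 N, if the wrist force passes 120 N, or if a joint passes its speed limit or range.

## Robot

A 7-joint arm with a two-finger parallel gripper is mounted at the origin on the work surface. World frame = base frame: x ahead of the robot, y to its left, z up, the work surface at z = 0. Lengths are in m, angles in rad, forces in N, time in s.
With the tool pointing down it reaches from about 0.425 to 0.95 m from the base axis. Payload 4.7 kg.
Tool frame: the origin (TCP) lies between the finger pads; the fingertips stand 14 mm ahead of it and the grasp point (between the pads) lies 5 mm behind it; z points along the fingers, x is the direction in which the jaws open and shut, and the axes are right-handed (so a half turn about z gives the same grasp; the last joint's range is limited). The gripper opens to 87 mm and grips with 3 to 60 N. Pads are 19 mm wide; open, the fingers measure 117 mm over their backs; the gripper's body (75 mm by 190 mm) begins 51 mm behind the grasp point.
Start: joints at [1.161, 0.469, -0.049, 1.532, 0.024, 1.141, -0.082], TCP at [0.251, -0.627, 0.237] pointing down, gripper open.
Joint ranges: [-2.59, 2.59], [-0.33, 1.99], [-1.39, 1.29], [0.1, 2.45], [-1.04, 4.18], [0.21, 1.99], [-2.66, 2.66]. Speed limits (rad/s): [2.57, 2.57, 3.14, 3.14, 3.14, 3.14, 3.14].

## Interface

Orientations are given as a unit quaternion [w, x, y, z].
In Python, from plant import get_obs, grab_frame, camera_info, hand_in gives the robot as it stands.
- The arm moves only by the tool send_rows, never from a script. Its argument "steps" is a list of rows, each an object of numbers: "tx", "ty", "tz": the shift along the tool's x, y, z in cm; "wx", "wy", "wz": the turn, a rotation vector about the tool's x, y, z in rad; "hand": the opening in per cent of the stroke, from 0 (shut) to 100 (fully open). In form: [{"tx": .., "ty": .., "tz": .., "wx": .., "wy": .., "wz": .., "hand": ..}, ...]. A call has 1 to 10 rows; each row is the pose to reach, as a shift and turn from the pose commanded when the call began, along the tool's axes at that moment; what a row does not reach only later rows make up. A row lasts 1/12 s, in which the tool goes at most 41.7 mm and 7.16 degrees, less where a joint would pass 70% of its speed; a pose out of reach is approached as far as the arm can. A call with a gripper value outside its range is refused whole. The fingers move at their own pace and stop on an object; the grip force is fixed at half the most. Time passes only in rows, so rows that repeat a pose let the fingers close. It gives the time, the measured TCP pose, the force and the opening at its end, in the units of the state.
- get_obs(): the state, without advancing time (a new reading comes with each control period).
- grab_frame(name): name is "side" or "top" or "wrist"; returns the picture (480x640x3 uint8, red, green, blue); there is no depth.
- camera_info(name): a dict with "fx", "fy", "cx", "cy" (pixels), "pose" (4x4, takes a point from camera to world coordinates). Camera axes: x right, y up, looking along -z (the intrinsics and any distortion apply to the point x, -y, -z); pixel columns grow to the right and rows downward; lengths in m; the calibration is good to about 2 mm. A picture is of the moment at which its call begins: read the wrist's pose just before it. camera_info takes no time and is no camera call; for the wrist camera it gives the pose at the moment of the call.
- hand_in(): hands the job in, once; it reports no verdict.
The state is a dict: "clock": time; "q": joint angles; "qvel": joint speeds; "joint_efforts": joint torques, N m; "eef_pos": TCP position; "eef_rot": TCP orientation; "contact_force": force on the tool from outside, world axes, zero at the start; "wrist_torque": the same for the moment, N m; "width": opening from 0.0 (shut) to 1.0 (fully open).
Only numpy, scipy, OpenCV 4.12 (cv2) and the standard library are available. Lean on these libraries where they do the work, as an engineer would, in place of code of your own. Each camera call takes 0.05 s, during which the arm holds its last target. There are 200 camera calls.

## Working session

There is one attempt and no reset: what is moved stays moved. The work goes in short steps, Python scripts to look and compute and a tool call to move; the robot and the scene stay as the last step left them, time stands still between calls to the robot, and variables do not carry over. Pictures are saved under pics/ and viewed, about 8 in all and at most 12, crops included, and the job is handed in when it is done.

Besides the shell and the picture viewer there is one more tool, called after "Emit:" as name(argument=value, ...) on one line, values as JSON. send_rows: Moves the arm, as the interface text tells. Its arguments: {"type":"object","properties":{"steps":{"type":"array"}},"required":["steps"]}

```bash
mkdir -p pics; ls; python3 - <<'E'
from plant import *
import cv2,numpy as np
for n in("top","side"):
    f=grab_frame(n);cv2.imwrite(f"pics/{n}0.png",f[...,::-1])
    c=camera_info(n);print(n,{k:(np.round(v,3).tolist()) for k,v in c.items() if not isinstance(v,str)})
o=get_obs();print({k:np.round(v,3).tolist() for k,v in o.items()})
E
```

```text
pics
top {'fx': 448.494, 'fy': 448.494, 'cx': 326.884, 'cy': 235.841, 'pose': [[0.022, 0.996, -0.085, 0.534], [-1.0, 0.023, 0.003, -0.017], [0.005, 0.085, 0.996, 1.36], [0.0, 0.0, 0.0, 1.0]]}
side {'fx': 450.388, 'fy': 450.388, 'cx': 328.469, 'cy': 237.942, 'pose': [[-0.934, 0.267, -0.239, 0.325], [-0.358, -0.714, 0.601, 0.669], [-0.011, 0.647, 0.762, 0.949], [0.0, 0.0, 0.0, 1.0]]}
{'clock': 0.1, 'q': [1.161, 0.469, -0.049, 1.534, 0.024, 1.141, -0.082], 'qvel': [-0.001, 0.0, 0.001, -0.002, 0.001, -0.002, -0.001], 'joint_efforts': [0.001, -50.917, -0.08, -23.683, -0.061, 0.034, 0.0], 'eef_pos': [0.251, -0.626, 0.236], 'eef_rot': [-0.0, 0.828, -0.56, -0.001], 'contact_force': [-0.095, -1.13, -0.155], 'wrist_torque': [0.03, 0.0, -0.008], 'width': 0.996}
```

View pics/top0.png

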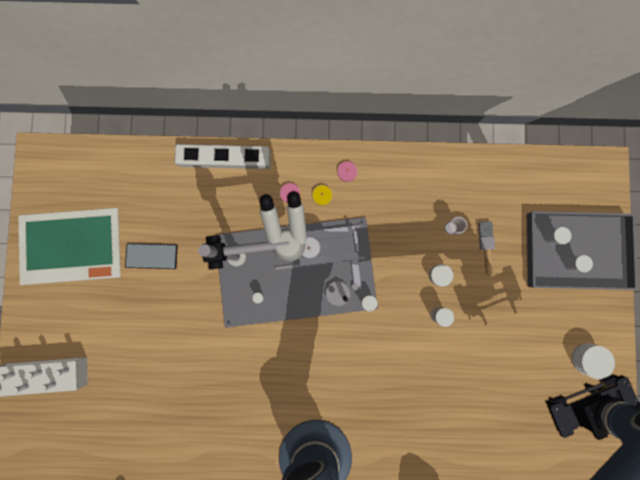

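View pics/side0.png

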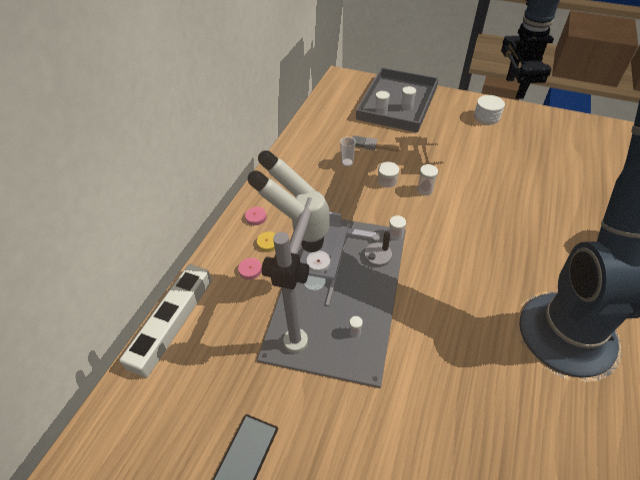

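The top view shows the stage at about (220-375, 220-325). The cam is near (338,292), the push tab near (355,275), jar_a at (370,303), the vial at (258,298) and the column at (213,250). The side view shows the black pin at about (386,240). I'll enlarge both.

```bash
python3 - <<'E'
import cv2,numpy as np
a=cv2.imread("pics/top0.png")[215:330,280:400];b=cv2.imread("pics/side0.png")[205:320,300:420]
r=lambda x:cv2.resize(x,None,fx=5,fy=5,interpolation=cv2.INTER_CUBIC)
r2=lambda x:cv2.resize(x,(400,383),interpolation=cv2.INTER_CUBIC)
cv2.imwrite("pics/c1.png",np.hstack([r2(a),r2(b)]))
E
```

```text
(no output)
```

View pics/c1.png

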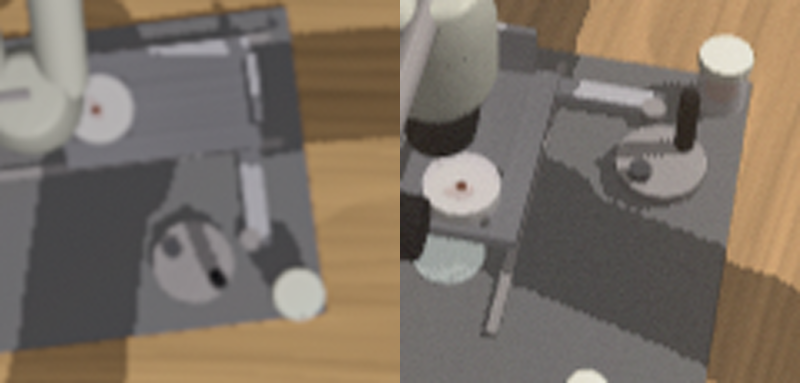

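```bash
cat > h.py <<'E'
import numpy as np,cv2
from plant import *
def ray(c,u,v):
    P=np.array(c["pose"]);d=np.array([(u-c["cx"])/c["fx"],-(v-c["cy"])/c["fy"],-1]);return P[:3,3],P[:3,:3]@d
def onz(c,u,v,z):
    o,d=ray(c,u,v);return o+d*(z-o[2])/d[2]
def proj(c,p):
    P=np.array(c["pose"]);q=P[:3,:3].T@(np.array(p)-P[:3,3]);return c["cx"]+c["fx"]*q[0]/-q[2],c["cy"]+c["fy"]*q[1]/q[2]
E
python3 - <<'E'
from h import *
t=camera_info("top");s=camera_info("side")
np.set_printoptions(precision=4,suppress=True)
f=lambda a:(280+a[0]*.3,215+a[1]*.3); g=lambda a:(300+(a[0]-400)*.3,205+a[1]*.3)
hub=onz(t,*f((172,246)),.033);pin=onz(t,*f((217,279)),.085)
print("hub",hub,onz(s,*g((638,164)),.033));print("pin",pin,onz(s,*g((689,92)),.085),np.linalg.norm((hub-pin)[:2]))
print("roller",onz(t,*f((250,240)),.026))
print("jar_a",onz(t,*f((299,294)),.065),onz(s,*g((726,56)),.065))
print("tabtop ends",onz(t,*f((251,45)),.075),onz(t,*f((257,118)),.075))
print("dish",onz(t,*f((97,108)),.035),onz(s,*g((461,185)),.035))
C=[onz(t,u,v,.01) for u,v in((226,325),(376,312),(367,218),(218,235))]
for c in C:print("corner",c)
# stage: side-camera base corners
im=cv2.imread("pics/top0.png");hsv=cv2.cvtColor(im,cv2.COLOR_BGR2HSV)
m=((hsv[...,1]<60)).astype(np.uint8);m[:215]=0;m[330:]=0;m[:,:215]=0;m[:,385:]=0
# bottom edge: lowest unsaturated pixel in columns 235..265 & 300..350 ; fit
xs=np.array([x for x in range(232,355)]);ys=np.array([np.nonzero(m[:,x])[0].max() for x in xs])
p=None
k=np.ones(len(xs),bool)
for _ in range(6):
    p=np.polyfit(xs[k],ys[k],1);k=abs(ys-np.polyval(p,xs))<1.5
print(p,k.sum())
a,b=onz(t,232,np.polyval(p,232),.01),onz(t,355,np.polyval(p,355),.01);print("edge dir",(a-b)[:2],np.arctan2(-(a-b)[0],(a-b)[1]))
E
```

```text
hub [ 0.4908 -0.0378  0.033 ] [ 0.4882 -0.0405  0.033 ]
pin [ 0.4656 -0.0757  0.085 ] [ 0.4636 -0.0804  0.085 ] 0.045478920201220144
roller [ 0.4974 -0.1071  0.026 ]
jar_a [ 0.4533 -0.1473  0.065 ] [ 0.4499 -0.1445  0.065 ]
tabtop ends [ 0.6663 -0.1018  0.075 ] [ 0.6032 -0.108   0.075 ]
dish [0.6111 0.0314 0.035 ] [0.6086 0.0281 0.035 ]
corner [0.3764 0.2729 0.01  ]
corner [ 0.4243 -0.172   0.01  ]
corner [ 0.7058 -0.141   0.01  ]
corner [0.6438 0.3081 0.01  ]
[ -0.1218 353.904 ] 123
edge dir [-0.052   0.3644] 0.14167296869834073
```

Candidates:
- **Pin:** the black upright at top (345,299), side (387,233). The dark hub at top (332,289) is lower, and the shadows and the microscope's black eyepieces are not it. Hub to pin measures 45.5 mm against the stated 46, so the choice holds.
- **Tab:** top (356,240).
- **Dish:** the one on the carriage at top (309,247). The pink and yellow discs are the decoys.

The stage yaw is about 0.13 rad and the cam angle about 0.7 rad. Next I'll hover over the start of the push.

```bash
cat >> h.py <<'E'
from scipy.spatial.transform import Rotation as R
def rot():
    w,x,y,z=get_obs()["eef_rot"];return R.from_quat([x,y,z,w])
def row(x,y,z,angdeg):
    "shift in cm and rotvec in tool axes to reach a tool-down pose with tool x at angdeg"
    o=get_obs();r=rot();a=np.deg2rad(angdeg)
    X=np.array([np.cos(a),np.sin(a),0]);Z=np.array([0,0,-1.]);T=R.from_matrix(np.c_[X,np.cross(Z,X),Z])
    return np.round(r.inv().apply(np.array([x,y,z])-o["eef_pos"])*100,2),np.round((r.inv()*T).as_rotvec(),3)
E
python3 -c "
from h import *
print(row(.489,-.087,.2,75))"
```

```text
(array([-41.19, -42.16,   3.63]), array([-2.000e-03,  1.000e-03, -2.499e+00]))
```

Emit:
send_rows(steps=[{"tx": -2, "ty": -2, "tz": 0, "wx": 0, "wy": 0, "wz": -0.12, "hand": 0}, {"tx": -4.5, "ty": -4.5, "tz": 0.3, "wx": 0, "wy": 0, "wz": -0.24, "hand": 0}, {"tx": -7, "ty": -7, "tz": 0.5, "wx": 0, "wy": 0, "wz": -0.36, "hand": 0}, {"tx": -9.5, "ty": -9.5, "tz": 0.7, "wx": 0, "wy": 0, "wz": -0.48, "hand": 0}, {"tx": -12, "ty": -12, "tz": 1, "wx": 0, "wy": 0, "wz": -0.6, "hand": 0}, {"tx": -14.5, "ty": -14.5, "tz": 1, "wx": 0, "wy": 0, "wz": -0.72, "hand": 0}, {"tx": -17, "ty": -17, "tz": 1, "wx": 0, "wy": 0, "wz": -0.84, "hand": 0}, {"tx": -19.5, "ty": -19.5, "tz": 1, "wx": 0, "wy": 0, "wz": -0.96, "hand": 0}, {"tx": -22, "ty": -22, "tz": 1, "wx": 0, "wy": 0, "wz": -1.08, "hand": 0}, {"tx": -24.5, "ty": -24.5, "tz": 1, "wx": 0, "wy": 0, "wz": -1.2, "hand": 0}])

```text
clock: 0.93
eef_pos: [0.3874, -0.3064, 0.2263]
eef_rot: [-0.0, 1.0, 0.008, -0.0]
contact_force: [0.1, 0.4, -0.3]
width: 0.324
```

```bash
python3 -c "
from h import *
o=get_obs();print(o['eef_pos'],o['q'],o['width'],row(.489,-.087,.2,75))"
```

```text
[ 0.38738788 -0.3063696   0.22634033] [ 0.95347005  0.21341924 -0.42573229  1.94575258  0.10411898  1.00383614
  0.49593525] 0.32397696827156086 (array([ 10.51, -21.77,   2.63]), array([-0.   ,  0.   , -1.293]))
```

Emit:
send_rows(steps=[{"tx": 1, "ty": -2.2, "tz": 0.2, "wz": -0.12, "hand": 0}, {"tx": 2, "ty": -4.4, "tz": 0.5, "wz": -0.24, "hand": 0}, {"tx": 3, "ty": -6.6, "tz": 0.8, "wz": -0.36, "hand": 0}, {"tx": 4.2, "ty": -8.8, "tz": 1, "wz": -0.48, "hand": 0}, {"tx": 5.3, "ty": -11, "tz": 1.3, "wz": -0.6, "hand": 0}, {"tx": 6.4, "ty": -13.2, "tz": 1.6, "wz": -0.72, "hand": 0}, {"tx": 7.5, "ty": -15.5, "tz": 2, "wz": -0.84, "hand": 0}, {"tx": 8.5, "ty": -17.8, "tz": 2.2, "wz": -0.96, "hand": 0}, {"tx": 9.5, "ty": -19.8, "tz": 2.6, "wz": -1.08, "hand": 0}, {"tx": 10.5, "ty": -21.8, "tz": 2.6, "wz": -1.2, "hand": 0}])

```text
schema error: expected keys tx, ty, tz, wx, wy, wz, hand
```

```bash
python3 - <<'E'
from h import *
o=get_obs();print(o['eef_pos'],o['q'],row(.489,-.087,.2,75))
c=camera_info("wrist");f=grab_frame("wrist");cv2.imwrite("pics/w1.png",f[...,::-1])
for p in((.4895,-.039,.033),(.4646,-.078,.085),(.635,-.107,.075),(.452,-.146,.065)):print(proj(c,p))
E
```

```text
[ 0.38738788 -0.3063696   0.22634033] [ 0.95347005  0.21341924 -0.42573229  1.94575258  0.10411898  1.00383614
  0.49593525] (array([ 10.51, -21.77,   2.63]), array([-0.   ,  0.   , -1.293]))
(np.float64(483.63956666009426), np.float64(-189.55175753568895))
(np.float64(464.9010536072667), np.float64(-167.8289593901442))
(np.float64(738.249487134095), np.float64(-92.31085560661657))
(np.float64(423.4837443669985), np.float64(-19.351262471426338))
```

View pics/w1.png

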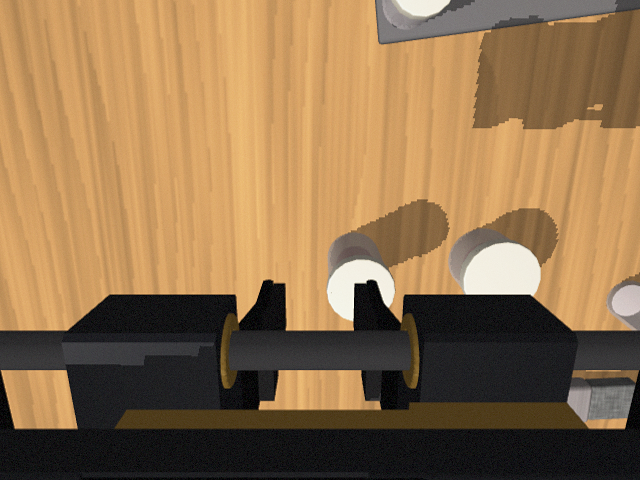

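The call was refused because every key is required. The wrist picture shows the fingers closing at (320,340), jar lids at (360,290) and (500,270), and the stage corner with jar_a at (400,15). The camera looks toward -y of the tool, which will be the push side. I'll resend the move.

Emit:
send_rows(steps=[{"tx": 1, "ty": -2.2, "tz": 0.2, "wx": 0, "wy": 0, "wz": -0.12, "hand": 0}, {"tx": 2, "ty": -4.4, "tz": 0.5, "wx": 0, "wy": 0, "wz": -0.24, "hand": 0}, {"tx": 3, "ty": -6.6, "tz": 0.8, "wx": 0, "wy": 0, "wz": -0.36, "hand": 0}, {"tx": 4.2, "ty": -8.8, "tz": 1, "wx": 0, "wy": 0, "wz": -0.48, "hand": 0}, {"tx": 5.3, "ty": -11, "tz": 1.3, "wx": 0, "wy": 0, "wz": -0.6, "hand": 0}, {"tx": 6.4, "ty": -13.2, "tz": 1.6, "wx": 0, "wy": 0, "wz": -0.72, "hand": 0}, {"tx": 7.5, "ty": -15.5, "tz": 2, "wx": 0, "wy": 0, "wz": -0.84, "hand": 0}, {"tx": 8.5, "ty": -17.8, "tz": 2.2, "wx": 0, "wy": 0, "wz": -0.96, "hand": 0}, {"tx": 9.5, "ty": -19.8, "tz": 2.6, "wx": 0, "wy": 0, "wz": -1.08, "hand": 0}, {"tx": 10.5, "ty": -21.8, "tz": 2.6, "wx": 0, "wy": 0, "wz": -1.2, "hand": 0}])

```text
clock: 1.82
eef_pos: [0.4898, -0.0882, 0.1997]
eef_rot: [-0.001, 0.821, 0.571, -0.001]
contact_force: [0.1, -0.0, -0.4]
width: 0.005
```

```bash
python3 - <<'E'
from h import *
o=get_obs();print(o['eef_pos'],o['q'],o['width'],row(.489,-.087,.2,75))
c=camera_info("wrist");f=grab_frame("wrist");cv2.imwrite("pics/w2.png",f[...,::-1])
for p in((.4895,-.039,.033),(.4646,-.078,.085),(.635,-.107,.075),(.452,-.146,.065)):print(proj(c,p))
E
```

```text
[ 0.48977492 -0.08817311  0.19971656] [ 0.71346828  0.30467008 -0.74116442  1.9552524   0.24713328  0.97444054
  1.07016203] 0.004750853567408782 (array([ 0.08, -0.11, -0.03]), array([-0.002,  0.   , -0.093]))
(np.float64(380.18231634436665), np.float64(196.16846785818962))
(np.float64(320.0169449117121), np.float64(195.92393038542082))
(np.float64(362.01088377865267), np.float64(414.5807751350151))
(np.float64(219.63394789243), np.float64(207.68764928212067))
```

View pics/w2.png

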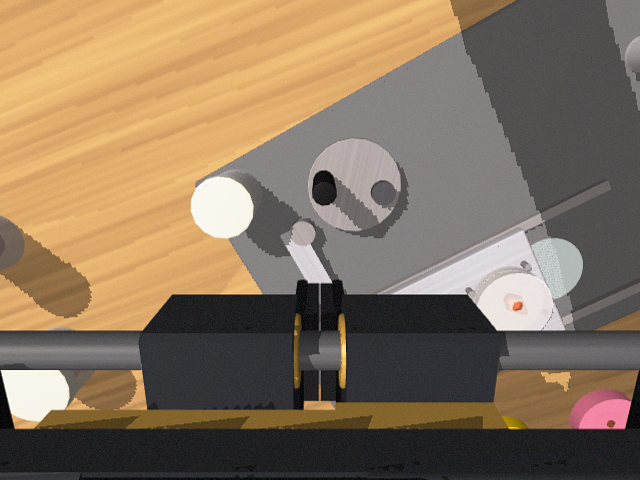

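Close view:
- hub at (383,193), roller at (303,232), jar_a lid at (222,207), dish at (515,303)
- black pin at about (324,187), with its top end near (324,180)

I'll cast rays on these.

```bash
python3 - <<'E'
from h import *
np.set_printoptions(precision=4,suppress=True)
c=camera_info("wrist");print(np.array(c["pose"]))
h=onz(c,383,193,.033);p=onz(c,323,181,.085);pb=onz(c,325,194,.025)
print("hub",h,"pintop",p,np.linalg.norm((h-p)[:2]),"base",pb,np.linalg.norm((h-pb)[:2]),"roller",onz(c,303,232,.03),"jar",onz(c,222,207,.065),"dish",onz(c,513,301,.035))
a,b=onz(c,196,181,.01),onz(c,525,1,.01);print(np.arctan2(-(b-a)[0],(b-a)[1]))
E
```

```text
[[ 0.3378 -0.9039 -0.2625  0.4203]
 [ 0.9412  0.3257  0.0896 -0.0578]
 [ 0.0045 -0.2774  0.9608  0.3483]
 [ 0.      0.      0.      1.    ]]
hub [ 0.4904 -0.0307  0.033 ] pintop [ 0.459 -0.068  0.085] 0.048807795420819707 base [ 0.4778 -0.0723  0.025 ] 0.04347305843054811 roller [ 0.4993 -0.0981  0.03  ] jar [ 0.4554 -0.1394  0.065 ] dish [0.6094 0.0414 0.035 ]
0.13922883177451884
```

The arm was still settling between the picture and this pose, so I'll take a fresh still frame.

```bash
python3 - <<'E'
from h import *
np.set_printoptions(precision=4,suppress=True)
grab_frame("wrist");c=camera_info("wrist");f=grab_frame("wrist");cv2.imwrite("pics/w3.png",f[...,::-1])
g=f.max(2)
m=(g<35).astype(np.uint8);m[280:]=0
n,l,s,ce=cv2.connectedComponentsWithStats(m)
for i in range(1,n):
    if s[i,4]>80:
        print(s[i],ce[i]); x,y,w,h=s[i,:4]
        u=x+w/2; r=w/2
        p=onz(c,u,y+r,.085);b=onz(c,u,y+h-r,.025);print("top",p,"base",b)
m=((f.min(2)>215)&(f.max(2).astype(int)-f.min(2)<40)).astype(np.uint8);m[290:]=0
n,l,s,ce=cv2.connectedComponentsWithStats(m)
for i in range(1,n):
    if s[i,4]>400:print("white",s[i],onz(c,*ce[i],.065))
cv2.imwrite("pics/w3c.png",cv2.resize(f[120:320,180:580,::-1],None,fx=2,fy=2,interpolation=cv2.INTER_CUBIC))
print(get_obs()["eef_pos"])
E
```

```text
[307 170  24  34 399] [319.5965 185.3534]
top [ 0.458  -0.0725  0.085 ] base [ 0.4739 -0.0782  0.025 ]
white [ 186  176   62   61 2955] [ 0.452  -0.1447  0.065 ]
white [ 396  230  130   60 1597] [0.5525 0.0101 0.065 ]
white [479 269  65  21 849] [0.5765 0.032  0.065 ]
[ 0.4904 -0.0876  0.2003]
```

View pics/w3c.png

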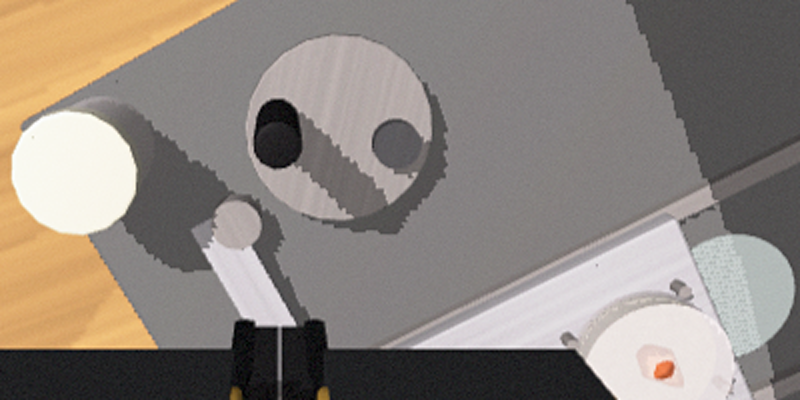

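The hub is at crop (398,144). The pin's top end is the lower circle at crop (278,145), which is full-frame (319,192), and its foot is above at (277,113).

```bash
python3 - <<'E'
from h import *
np.set_printoptions(precision=4,suppress=True)
c=camera_info("wrist")
h=onz(c,379,192,.033);p=onz(c,319,192.5,.085)
print(h,p,np.linalg.norm((h-p)[:2]),np.rad2deg(np.arctan2(*(p-h)[[1,0]])),"roller",onz(c,299,230,.03),"dish",onz(c,508,301,.041))
a,b=onz(c,190,182,.01),onz(c,298,120,.01);psi=np.arctan2(-(b-a)[0],(b-a)[1]);print(psi)
print(row(.490,-.086,.072,75))
E
```

```text
[ 0.4873 -0.0381  0.033 ] [ 0.4632 -0.0772  0.085 ] 0.04586487222993654 -121.67129632405 roller [ 0.4945 -0.1054  0.03  ] dish [0.6036 0.0292 0.041 ]
0.1443436736168379
(array([ 0.13, -0.09, 12.83]), array([-0.001, -0.001, -0.097]))
```

Everything agrees: axis (0.488,-0.038), pin at -122° and 46 mm, cam angle about 0.68 rad, yaw 0.14. I'll go down behind the pin.

Emit:
send_rows(steps=[{"tx": 0, "ty": 0, "tz": 3, "wx": 0, "wy": 0, "wz": -0.05, "hand": 0}, {"tx": 0, "ty": 0, "tz": 6, "wx": 0, "wy": 0, "wz": -0.1, "hand": 0}, {"tx": 0, "ty": 0, "tz": 9, "wx": 0, "wy": 0, "wz": -0.1, "hand": 0}, {"tx": 0, "ty": 0, "tz": 11, "wx": 0, "wy": 0, "wz": -0.1, "hand": 0}, {"tx": 0, "ty": 0, "tz": 12.8, "wx": 0, "wy": 0, "wz": -0.1, "hand": 0}, {"tx": 0, "ty": 0, "tz": 12.8, "wx": 0, "wy": 0, "wz": -0.1, "hand": 0}, {"tx": 0, "ty": 0, "tz": 12.8, "wx": 0, "wy": 0, "wz": -0.1, "hand": 0}])

```text
clock: 2.55
eef_pos: [0.4893, -0.0901, 0.072]
eef_rot: [-0.001, 0.794, 0.608, -0.001]
contact_force: [-0.2, 0.2, 0.8]
width: 0.005
```

```bash
cat >> h.py <<'E'
H=np.array([.4882,-.0383])
def arc(betas,z=.072):
    o=get_obs();print(o["eef_pos"],o["contact_force"],np.rad2deg(np.arctan2(*(o["eef_pos"][:2]-H)[::-1])))
    for b in betas:
        t=np.deg2rad(b);p=H+.046*np.array([np.cos(t),np.sin(t)]);s,r=row(*p,z,b+169);print(b,np.round(s,1),np.round(r[2],2))
E
python3 -c "
from h import *
arc(range(-96,-160,-7))"
```

```text
[ 0.48925811 -0.09014278  0.07199396] [-0.22579022  0.24761882  0.75602424] -88.83075971031175
-96 [ 0.4 -0.7  0. ] 0.03
-103 [ 0.4 -1.3  0. ] 0.16
-110 [ 0.4 -1.8  0. ] 0.28
-117 [ 0.5 -2.4  0. ] 0.4
-124 [ 0.6 -2.9  0. ] 0.52
-131 [ 0.8 -3.5  0. ] 0.64
-138 [ 1.1 -4.   0. ] 0.77
-145 [ 1.4 -4.4  0. ] 0.89
-152 [ 1.8 -4.8  0. ] 1.01
-159 [ 2.3 -5.2  0. ] 1.13
```

Emit:
send_rows(steps=[{"tx": 0.4, "ty": -0.7, "tz": 0, "wx": 0, "wy": 0, "wz": 0.03, "hand": 0}, {"tx": 0.4, "ty": -1.3, "tz": 0, "wx": 0, "wy": 0, "wz": 0.15, "hand": 0}, {"tx": 0.4, "ty": -1.8, "tz": 0, "wx": 0, "wy": 0, "wz": 0.27, "hand": 0}, {"tx": 0.5, "ty": -2.4, "tz": 0, "wx": 0, "wy": 0, "wz": 0.39, "hand": 0}, {"tx": 0.6, "ty": -2.9, "tz": 0, "wx": 0, "wy": 0, "wz": 0.51, "hand": 0}, {"tx": 0.8, "ty": -3.5, "tz": 0, "wx": 0, "wy": 0, "wz": 0.63, "hand": 0}, {"tx": 1.1, "ty": -4.0, "tz": 0, "wx": 0, "wy": 0, "wz": 0.75, "hand": 0}, {"tx": 1.4, "ty": -4.4, "tz": 0, "wx": 0, "wy": 0, "wz": 0.87, "hand": 0}, {"tx": 1.8, "ty": -4.8, "tz": 0, "wx": 0, "wy": 0, "wz": 0.99, "hand": 0}, {"tx": 2.3, "ty": -5.2, "tz": 0, "wx": 0, "wy": 0, "wz": 1.11, "hand": 0}])

```text
clock: 3.38
eef_pos: [0.4465, -0.0576, 0.0745]
eef_rot: [0.003, 0.995, 0.095, 0.001]
contact_force: [-1.7, -9.0, 3.0]
width: 0.005
```

```bash
python3 - <<'E'
from h import *
f=grab_frame("wrist");cv2.imwrite("pics/w4.png",cv2.resize(f[60:420,80:560,::-1],None,fx=1,fy=1))
print(get_obs()["q"])
arc(range(-166,-236,-7))
E
```

```text
[ 0.3621156   0.3668763  -0.39747119  2.18621611  0.24598532  0.62718718
 -0.02467924]
[ 0.44607667 -0.05592535  0.07450434] [-1.80725001 -4.11378368  2.2559968 ] -157.2944630179885
-166 [-0.1 -0.7  0.2] 0.14
-173 [-0.1 -1.2  0.2] 0.26
-180 [-0.  -1.8  0.2] 0.38
-187 [ 0.1 -2.4  0.2] 0.5
-194 [ 0.3 -2.9  0.2] 0.62
-201 [ 0.6 -3.4  0.2] 0.74
-208 [ 0.9 -3.8  0.2] 0.87
-215 [ 1.2 -4.2  0.2] 0.99
-222 [ 1.7 -4.6  0.2] 1.11
-229 [ 2.2 -4.9  0.2] 1.23
```

View pics/w4.png

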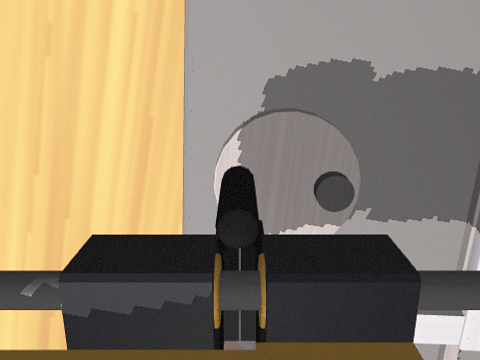

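Pin top at (238,228) is ahead of the fingers and the hub is at (333,191), so the cam is turning as planned. I'll continue.

Emit:
send_rows(steps=[{"tx": -0.1, "ty": -0.7, "tz": 0.1, "wx": 0, "wy": 0, "wz": 0.12, "hand": 0}, {"tx": -0.1, "ty": -1.2, "tz": 0.2, "wx": 0, "wy": 0, "wz": 0.24, "hand": 0}, {"tx": 0, "ty": -1.8, "tz": 0.2, "wx": 0, "wy": 0, "wz": 0.36, "hand": 0}, {"tx": 0.1, "ty": -2.4, "tz": 0.2, "wx": 0, "wy": 0, "wz": 0.48, "hand": 0}, {"tx": 0.3, "ty": -2.9, "tz": 0.2, "wx": 0, "wy": 0, "wz": 0.6, "hand": 0}, {"tx": 0.6, "ty": -3.4, "tz": 0.2, "wx": 0, "wy": 0, "wz": 0.72, "hand": 0}, {"tx": 0.9, "ty": -3.8, "tz": 0.2, "wx": 0, "wy": 0, "wz": 0.84, "hand": 0}, {"tx": 1.2, "ty": -4.2, "tz": 0.2, "wx": 0, "wy": 0, "wz": 0.96, "hand": 0}, {"tx": 1.7, "ty": -4.6, "tz": 0.2, "wx": 0, "wy": 0, "wz": 1.08, "hand": 0}, {"tx": 2.2, "ty": -4.9, "tz": 0.2, "wx": 0, "wy": 0, "wz": 1.2, "hand": 0}])

```text
clock: 4.27
eef_pos: [0.4559, -0.0036, 0.0719]
eef_rot: [0.002, 0.875, -0.483, -0.001]
contact_force: [-5.7, -5.6, 5.3]
width: 0.003
```

```bash
python3 - <<'E'
from h import *
print(get_obs()["q"])
arc(range(-233,-258,-3))
E
```

```text
[ 0.00906835  0.35599131 -0.1138825   2.18343988  0.07329018  0.60920482
 -1.16699128]
[ 0.455884   -0.00358732  0.0719446 ] [-5.7303983  -5.60976923  5.33104818] 132.95220535817427
-233 [ 0.1 -0.5 -0. ] 0.11
-236 [ 0.1 -0.7 -0. ] 0.16
-239 [ 0.1 -1.  -0. ] 0.21
-242 [ 0.1 -1.2 -0. ] 0.26
-245 [ 0.1 -1.5 -0. ] 0.32
-248 [ 0.1 -1.7 -0. ] 0.37
-251 [ 0.2 -1.9 -0. ] 0.42
-254 [ 0.2 -2.2 -0. ] 0.48
-257 [ 0.3 -2.4 -0. ] 0.53
```

Emit:
send_rows(steps=[{"tx": 0.1, "ty": -0.3, "tz": 0, "wx": 0, "wy": 0, "wz": 0.08, "hand": 0}, {"tx": 0.1, "ty": -0.6, "tz": 0, "wx": 0, "wy": 0, "wz": 0.15, "hand": 0}, {"tx": 0.1, "ty": -0.9, "tz": 0, "wx": 0, "wy": 0, "wz": 0.2, "hand": 0}, {"tx": 0.1, "ty": -1.1, "tz": 0, "wx": 0, "wy": 0, "wz": 0.25, "hand": 0}, {"tx": 0.1, "ty": -1.2, "tz": 0, "wx": 0, "wy": 0, "wz": 0.25, "hand": 0}, {"tx": 0.1, "ty": -1.2, "tz": 0, "wx": 0, "wy": 0, "wz": 0.25, "hand": 0}])

```text
clock: 4.77
eef_pos: [0.4656, 0.0032, 0.0716]
eef_rot: [0.002, 0.81, -0.586, -0.002]
contact_force: [-6.5, -2.6, 5.4]
width: 0.006
```

```bash
python3 - <<'E'
from h import *
arc(range(-241,-258,-3))
c=camera_info("wrist");f=grab_frame("wrist");cv2.imwrite("pics/w5.png",f[60:420,80:560,::-1])
print(proj(c,(*H,.033)))
t=np.deg2rad(98);print(proj(c,(*(H+.046*np.array([np.cos(t),np.sin(t)])),.085)))
E
```

```text
[0.46556181 0.00324229 0.07156878] [-6.49979021 -2.58746933  5.4462626 ] 118.58787860381038
-241 [ 0.1  0.  -0. ] 0.0
-244 [ 0.1 -0.2 -0. ] 0.06
-247 [ 0.1 -0.5 -0. ] 0.11
-250 [ 0.1 -0.7 -0. ] 0.16
-253 [ 0.1 -1.  -0. ] 0.21
-256 [ 0.1 -1.2 -0. ] 0.27
(np.float64(419.7890129796998), np.float64(265.47980603241024))
(np.float64(323.60401030612087), np.float64(295.6534451507567))
```

View pics/w5.png

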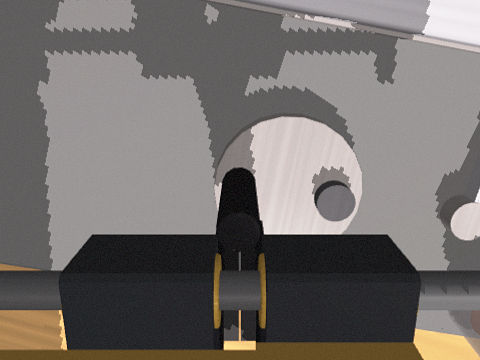

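The pin is at full-frame (320,288), close to the predicted stop at (324,296). The force is still only the hinge's, about 7 N, so I'll press on until it rises at the stop.

Emit:
send_rows(steps=[{"tx": 0.1, "ty": -0.2, "tz": 0, "wx": 0, "wy": 0, "wz": 0.03, "hand": 0}, {"tx": 0.1, "ty": -0.3, "tz": 0, "wx": 0, "wy": 0, "wz": 0.06, "hand": 0}, {"tx": 0.1, "ty": -0.4, "tz": 0, "wx": 0, "wy": 0, "wz": 0.06, "hand": 0}, {"tx": 0.1, "ty": -0.4, "tz": 0, "wx": 0, "wy": 0, "wz": 0.06, "hand": 0}])

```text
clock: 5.15
eef_pos: [0.4655, 0.0037, 0.0709]
eef_rot: [0.005, 0.793, -0.61, -0.005]
contact_force: [-15.0, -1.6, 11.3]
width: 0.004
```

Emit:
send_rows(steps=[{"tx": 0, "ty": -0.3, "tz": 0, "wx": 0, "wy": 0, "wz": 0, "hand": 0}, {"tx": 0, "ty": -0.4, "tz": 0, "wx": 0, "wy": 0, "wz": 0, "hand": 0}, {"tx": 0, "ty": -0.4, "tz": 0, "wx": 0, "wy": 0, "wz": 0, "hand": 0}])

```text
clock: 5.4
eef_pos: [0.4657, 0.0039, 0.0703]
eef_rot: [0.008, 0.792, -0.61, -0.008]
contact_force: [-21.0, -3.3, 15.5]
width: 0.003
```

The stop is confirmed: a further 8 mm commanded moved nothing and the force rose to 21 N. I'll back off and lift.

Emit:
send_rows(steps=[{"tx": 0, "ty": 0.8, "tz": 0, "wx": 0, "wy": 0, "wz": 0, "hand": 0}, {"tx": 0, "ty": 1.8, "tz": -0.5, "wx": 0, "wy": 0, "wz": 0, "hand": 0}, {"tx": 0, "ty": 2.2, "tz": -2, "wx": 0, "wy": 0, "wz": 0, "hand": 0}, {"tx": 0, "ty": 2.2, "tz": -5, "wx": 0, "wy": 0, "wz": 0, "hand": 0}, {"tx": 0, "ty": 2.2, "tz": -8, "wx": 0, "wy": 0, "wz": 0, "hand": 0}, {"tx": 0, "ty": 2.2, "tz": -11, "wx": 0, "wy": 0, "wz": 0, "hand": 0}, {"tx": 0, "ty": 2.2, "tz": -13, "wx": 0, "wy": 0, "wz": 0, "hand": 0}, {"tx": 0, "ty": 2.2, "tz": -13, "wx": 0, "wy": 0, "wz": 0, "hand": 0}])

```text
clock: 6.07
eef_pos: [0.4587, 0.0003, 0.2068]
eef_rot: [-0.005, 0.793, -0.609, 0.005]
contact_force: [0.7, 0.7, -0.5]
width: 0.004
```

```bash
python3 -c "
from h import *
o=get_obs();print(o['eef_pos'],o['contact_force'],row(.47,-.16,.2,-30),row(.6335,-.165,.2,8))"
```

```text
[4.58700820e-01 2.94128269e-04 2.06780349e-01] [ 0.74082904  0.73590032 -0.52799018] (array([15.78,  3.04,  0.67]), array([-0.012, -0.007, -0.787])) (array([ 20.46, -12.63,   0.89]), array([-0.009, -0.011, -1.45 ]))
```

Emit:
send_rows(steps=[{"tx": 3, "ty": 0.6, "tz": 0.2, "wx": 0, "wy": 0, "wz": -0.12, "hand": 0}, {"tx": 6, "ty": 1.2, "tz": 0.3, "wx": 0, "wy": 0, "wz": -0.24, "hand": 0}, {"tx": 9, "ty": 1.8, "tz": 0.5, "wx": 0, "wy": 0, "wz": -0.36, "hand": 0}, {"tx": 12, "ty": 2.4, "tz": 0.7, "wx": 0, "wy": 0, "wz": -0.48, "hand": 0}, {"tx": 14, "ty": 2.6, "tz": 0.7, "wx": 0, "wy": 0, "wz": -0.6, "hand": 0}, {"tx": 15.8, "ty": 1, "tz": 0.7, "wx": 0, "wy": 0, "wz": -0.72, "hand": 0}, {"tx": 17, "ty": -2, "tz": 0.8, "wx": 0, "wy": 0, "wz": -0.84, "hand": 0}, {"tx": 18.2, "ty": -5, "tz": 0.8, "wx": 0, "wy": 0, "wz": -0.96, "hand": 0}, {"tx": 19.3, "ty": -8, "tz": 0.9, "wx": 0, "wy": 0, "wz": -1.08, "hand": 0}, {"tx": 20.5, "ty": -11, "tz": 0.9, "wx": 0, "wy": 0, "wz": -1.2, "hand": 0}])

```text
clock: 6.9
eef_pos: [0.6154, -0.1699, 0.1921]
eef_rot: [-0.0, 0.999, -0.052, 0.001]
contact_force: [0.5, -0.0, 0.2]
width: 0.005
```

```bash
python3 -c "
from h import *
grab_frame('wrist');grab_frame('wrist')
o=get_obs();c=camera_info('wrist');f=grab_frame('wrist');cv2.imwrite('pics/w6.png',f[...,::-1])
print(o['eef_pos'],o['q'],row(.6335,-.165,.2,8),proj(c,(.631,-.105,.075)),proj(c,(*H,.033)))"
```

```text
[ 0.61832988 -0.16963389  0.19152588] [ 0.27558166  0.45322348 -0.10024308  1.66759863  0.04960163  1.0190285
  0.05159715] (array([ 1.73, -0.66, -0.86]), array([-0.001, -0.001, -0.25 ])) (np.float64(327.7311185711206), np.float64(133.08296657025434)) (np.float64(102.90215298940785), np.float64(51.72345249858907))
```

View pics/w6.png

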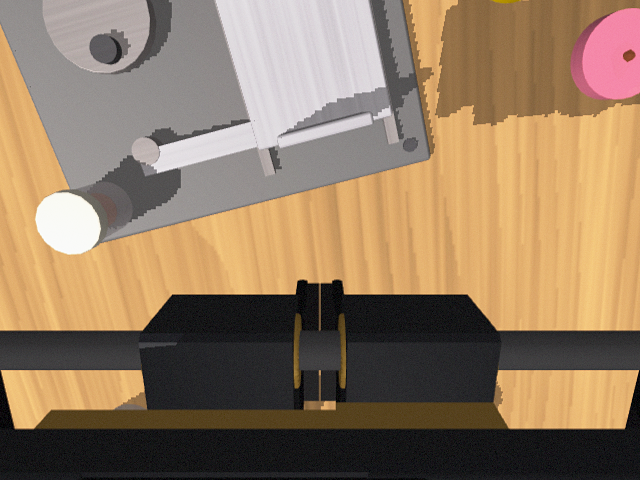

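The tab's top edge runs (278,138) to (372,118), centre (325,130) against a predicted (328,133). The cam's hub at (105,50) now sits on the roller's side, so the low point faces the roller at (145,150). I'll go down behind the tab with the hand leaning back, away from the microscope.

```bash
python3 -c "
from h import *
for z in(.15,.061):print(row(.634,-.142,z,8))
print((R.from_rotvec([0,0,-.25])*R.from_rotvec([.3,0,0])).as_rotvec())"
```

```text
(array([ 1.52, -2.95,  4.14]), array([-0.001, -0.001, -0.25 ]))
(array([ 1.51, -2.94, 13.04]), array([-0.001, -0.001, -0.25 ]))
[ 0.29843118 -0.03749941 -0.24811828]
```

Emit:
send_rows(steps=[{"tx": 1, "ty": -1, "tz": 2, "wx": 0.1, "wy": -0.01, "wz": -0.08, "hand": 0}, {"tx": 1.5, "ty": -2, "tz": 4, "wx": 0.2, "wy": -0.03, "wz": -0.16, "hand": 0}, {"tx": 1.5, "ty": -2.9, "tz": 6, "wx": 0.3, "wy": -0.04, "wz": -0.25, "hand": 0}, {"tx": 1.5, "ty": -2.9, "tz": 8, "wx": 0.3, "wy": -0.04, "wz": -0.25, "hand": 0}, {"tx": 1.5, "ty": -2.9, "tz": 10.5, "wx": 0.3, "wy": -0.04, "wz": -0.25, "hand": 0}, {"tx": 1.5, "ty": -2.9, "tz": 12, "wx": 0.3, "wy": -0.04, "wz": -0.25, "hand": 0}, {"tx": 1.5, "ty": -2.9, "tz": 13, "wx": 0.3, "wy": -0.04, "wz": -0.25, "hand": 0}, {"tx": 1.5, "ty": -2.9, "tz": 13, "wx": 0.3, "wy": -0.04, "wz": -0.25, "hand": 0}, {"tx": 1.5, "ty": -2.9, "tz": 13, "wx": 0.3, "wy": -0.04, "wz": -0.25, "hand": 0}])

```text
clock: 7.8
eef_pos: [0.6323, -0.1419, 0.0623]
eef_rot: [-0.15, 0.986, 0.07, -0.011]
contact_force: [0.4, -0.1, -0.2]
width: 0.005
```

```bash
cat >> h.py <<'E'
ys=np.array([-.1395,.990,0])
def status():
    o=get_obs();r=rot();print("tip",o["eef_pos"]+.014*r.apply([0,0,1]),"F",o["contact_force"],"stage-y in tool/cm",r.inv().apply(ys),"z up",r.inv().apply([0,0,1]),"x axis",r.apply([1,0,0]))
E
python3 -c "
from h import *
np.set_printoptions(precision=4,suppress=True)
status()"
```

```text
tip [ 0.6316 -0.1378  0.0489] F [ 0.3574 -0.0566 -0.1767] stage-y in tool/cm [ 0.0024 -0.9547  0.297 ] z up [-0.0016 -0.297  -0.9549] x axis [ 0.9899  0.1419 -0.0016]
```

Emit:
send_rows(steps=[{"tx": 0, "ty": -0.48, "tz": 0.15, "wx": 0, "wy": 0, "wz": 0, "hand": 0}, {"tx": 0, "ty": -0.95, "tz": 0.3, "wx": 0, "wy": 0, "wz": 0, "hand": 0}, {"tx": 0, "ty": -1.3, "tz": 0.4, "wx": 0, "wy": 0, "wz": 0, "hand": 0}, {"tx": 0, "ty": -1.6, "tz": 0.5, "wx": 0, "wy": 0, "wz": 0, "hand": 0}, {"tx": 0, "ty": -1.9, "tz": 0.6, "wx": 0, "wy": 0, "wz": 0, "hand": 0}, {"tx": 0, "ty": -2.2, "tz": 0.7, "wx": 0, "wy": 0, "wz": 0, "hand": 0}, {"tx": 0, "ty": -2.5, "tz": 0.8, "wx": 0, "wy": 0, "wz": 0, "hand": 0}, {"tx": 0, "ty": -2.8, "tz": 0.87, "wx": 0, "wy": 0, "wz": 0, "hand": 0}, {"tx": 0, "ty": -3.1, "tz": 0.96, "wx": 0, "wy": 0, "wz": 0, "hand": 0}, {"tx": 0, "ty": -3.4, "tz": 1.06, "wx": 0, "wy": 0, "wz": 0, "hand": 0}])

```text
clock: 8.63
eef_pos: [0.6276, -0.1074, 0.0618]
eef_rot: [-0.149, 0.986, 0.07, -0.011]
contact_force: [0.8, -2.8, 2.2]
width: 0.007
```

```bash
python3 -c "
from h import *
np.set_printoptions(precision=4,suppress=True)
status()"
```

```text
tip [ 0.627  -0.1033  0.0484] F [ 0.821  -2.8132  2.2167] stage-y in tool/cm [ 0.0014 -0.9549  0.2963] z up [-0.001  -0.2964 -0.9551] x axis [ 0.99    0.1409 -0.001 ]
```

Emit:
send_rows(steps=[{"tx": 0, "ty": -0.3, "tz": 0.1, "wx": 0, "wy": 0, "wz": 0, "hand": 0}, {"tx": 0, "ty": -0.6, "tz": 0.2, "wx": 0, "wy": 0, "wz": 0, "hand": 0}, {"tx": 0, "ty": -0.9, "tz": 0.3, "wx": 0, "wy": 0, "wz": 0, "hand": 0}, {"tx": 0, "ty": -1.2, "tz": 0.38, "wx": 0, "wy": 0, "wz": 0, "hand": 0}, {"tx": 0, "ty": -1.5, "tz": 0.47, "wx": 0, "wy": 0, "wz": 0, "hand": 0}, {"tx": 0, "ty": -1.8, "tz": 0.56, "wx": 0, "wy": 0, "wz": 0, "hand": 0}, {"tx": 0, "ty": -2.0, "tz": 0.62, "wx": 0, "wy": 0, "wz": 0, "hand": 0}, {"tx": 0, "ty": -2.2, "tz": 0.68, "wx": 0, "wy": 0, "wz": 0, "hand": 0}, {"tx": 0, "ty": -2.4, "tz": 0.74, "wx": 0, "wy": 0, "wz": 0, "hand": 0}, {"tx": 0, "ty": -2.5, "tz": 0.78, "wx": 0, "wy": 0, "wz": 0, "hand": 0}])

```text
clock: 9.47
eef_pos: [0.6236, -0.0807, 0.0616]
eef_rot: [-0.15, 0.986, 0.07, -0.012]
contact_force: [2.0, -3.2, 0.8]
width: 0.004
```

Emit:
send_rows(steps=[{"tx": 0, "ty": -0.15, "tz": 0.05, "wx": 0, "wy": 0, "wz": 0, "hand": 0}, {"tx": 0, "ty": -0.3, "tz": 0.1, "wx": 0, "wy": 0, "wz": 0, "hand": 0}, {"tx": 0, "ty": -0.4, "tz": 0.13, "wx": 0, "wy": 0, "wz": 0, "hand": 0}, {"tx": 0, "ty": -0.4, "tz": 0.13, "wx": 0, "wy": 0, "wz": 0, "hand": 0}])

```text
clock: 9.8
eef_pos: [0.623, -0.0771, 0.0615]
eef_rot: [-0.15, 0.986, 0.07, -0.011]
contact_force: [2.6, -3.8, 0.3]
width: 0.009
```

Force is still only sliding friction, so I'll continue.

Emit:
send_rows(steps=[{"tx": 0, "ty": -0.15, "tz": 0.05, "wx": 0, "wy": 0, "wz": 0, "hand": 0}, {"tx": 0, "ty": -0.3, "tz": 0.1, "wx": 0, "wy": 0, "wz": 0, "hand": 0}, {"tx": 0, "ty": -0.45, "tz": 0.14, "wx": 0, "wy": 0, "wz": 0, "hand": 0}, {"tx": 0, "ty": -0.55, "tz": 0.17, "wx": 0, "wy": 0, "wz": 0, "hand": 0}, {"tx": 0, "ty": -0.55, "tz": 0.17, "wx": 0, "wy": 0, "wz": 0, "hand": 0}, {"tx": 0, "ty": -0.55, "tz": 0.17, "wx": 0, "wy": 0, "wz": 0, "hand": 0}])

```text
clock: 10.3
eef_pos: [0.623, -0.0766, 0.0616]
eef_rot: [-0.147, 0.987, 0.069, -0.01]
contact_force: [2.3, -10.1, 3.3]
width: 0.002
```

Emit:
send_rows(steps=[{"tx": 0, "ty": -0.3, "tz": 0.1, "wx": 0, "wy": 0, "wz": 0, "hand": 0}, {"tx": 0, "ty": -0.5, "tz": 0.15, "wx": 0, "wy": 0, "wz": 0, "hand": 0}, {"tx": 0, "ty": -0.5, "tz": 0.15, "wx": 0, "wy": 0, "wz": 0, "hand": 0}])

```text
clock: 10.55
eef_pos: [0.623, -0.0762, 0.0617]
eef_rot: [-0.143, 0.987, 0.067, -0.009]
contact_force: [2.3, -17.5, 4.0]
width: 0.007
```

Emit:
send_rows(steps=[{"tx": 0, "ty": 0.8, "tz": -0.2, "wx": 0, "wy": 0, "wz": 0, "hand": 0}, {"tx": 0, "ty": 2, "tz": -0.6, "wx": 0, "wy": 0, "wz": 0, "hand": 0}, {"tx": 0, "ty": 3.5, "tz": -1.2, "wx": 0, "wy": 0, "wz": 0, "hand": 0}, {"tx": 0, "ty": 4, "tz": -4, "wx": 0, "wy": 0, "wz": 0, "hand": 0}, {"tx": 0, "ty": 4, "tz": -7, "wx": 0, "wy": 0, "wz": 0, "hand": 0}, {"tx": 0, "ty": 5, "tz": -10, "wx": 0, "wy": 0, "wz": 0, "hand": 0}, {"tx": 0, "ty": 7, "tz": -13, "wx": 0, "wy": 0, "wz": 0, "hand": 0}, {"tx": 0, "ty": 9, "tz": -13, "wx": 0, "wy": 0, "wz": 0, "hand": 0}, {"tx": 0, "ty": 9, "tz": -13, "wx": 0, "wy": 0, "wz": 0, "hand": 0}])

```text
clock: 11.3
eef_pos: [0.6389, -0.1959, 0.1587]
eef_rot: [-0.148, 0.987, 0.067, -0.011]
contact_force: [-1.1, -0.6, -0.6]
width: 0.007
```

```bash
python3 - <<'E'
from h import *
for _ in range(3):grab_frame("wrist")
o=get_obs();c=camera_info("wrist");w=grab_frame("wrist")[:300,:,::-1];s=grab_frame("side")[190:350,250:450,::-1];t=grab_frame("top")[205:335,210:400,::-1]
v=lambda x,W,Hh:cv2.resize(x,(W,Hh),interpolation=cv2.INTER_CUBIC)
cv2.imwrite("pics/end.png",np.vstack([v(w,640,300),np.hstack([v(s,320,256),v(t,320,219+37)])]))
print(o["eef_pos"],o["contact_force"],o["clock"])
hs=(.607+ys[0]*.045,.029+ys[1]*.045,.035)
print("seat home",hs,proj(c,hs),"tabtop",proj(c,(.631+ys[0]*.045,-.105+ys[1]*.045,.075)))
E
```

```text
[ 0.6381983  -0.18826761  0.15756072] [ 0.57007522 -0.08416833 -1.13377933] 11.45
seat home (np.float64(0.6007224999999999), np.float64(0.07355), 0.035) (np.float64(320.52624355811423), np.float64(-96.36685412550847)) tabtop (np.float64(328.1728177082287), np.float64(76.19017279139842))
```

View pics/end.png

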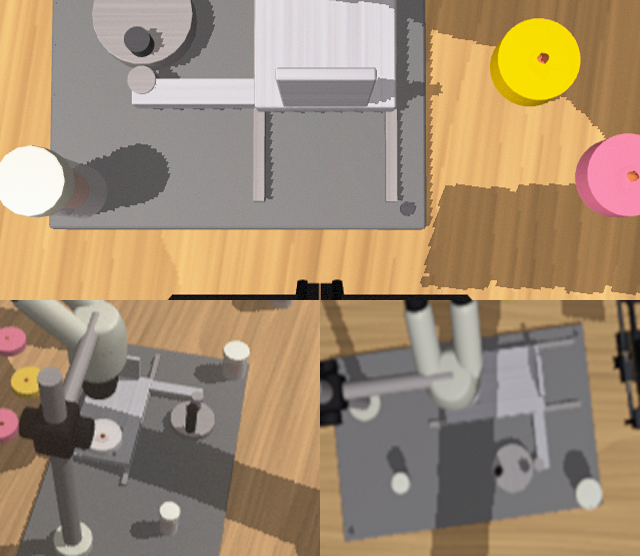

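The end view shows the tab at (326,70) against a predicted home of (328,76). The roller (142,78) rests by the cam's low rim. Jar_a and the vial are standing, and the hand is clear. I'll run a numeric check of the dish, then hand in.

```bash
python3 - <<'E'
from h import *
s=camera_info("side");print("dish now",onz(s,250+104*.625,190+135*.625,.035),"jar_a",onz(s,250+236*.625,190+50*.625,.065))
d=onz(s,250+104*.625,190+135*.625,.035)-np.array([.6086,.0281,.035]);print("moved",d, d@ys)
o=get_obs();print(o["contact_force"],o["qvel"].round(3))
hand_in()
E
```

```text
dish now [0.60011713 0.07131358 0.035     ] jar_a [ 0.45117753 -0.14612268  0.065     ]
moved [-8.48286641e-03  4.32135828e-02 -8.32667268e-17] 0.043964806872660064
[-0.799513   -0.88617889 -0.1553282 ] [-0.002 -0.004  0.004 -0.006  0.002 -0.003 -0.   ]
the job is handed in; nothing more can be done
```

The cam is turned to its stop and the carriage is home with the dish under the lens. I handed the job in at about 11.5 s of the 64 s allowed.

- **Cam:** I pushed the pin clockwise with closed fingertips from about 0.68 rad. At the stop, 8 mm more of commanded push moved it under 1 mm, and the force rose from 7 to 21 N.
- **Carriage:** I pushed it by the tab about 45 mm. At its stop, a further 10 mm commanded moved it about 1 mm, and the force rose from 4 to 17 N.

**Last checks:**
- The dish moved 44 mm along the carriage's travel (nominal 45, within measuring error) and looks seated.
- Jar_a is where it was to within about 2 mm.
- The vial is upright in the final view. I did not measure the vial, jar_b, jar_d, beaker, brush or phone again.
- The hand is clear above the table, with about 1 N read as noise.

**Disagreements:** One wrist reading was about 8 mm off because the arm was still settling, and I also took the pin's foot for its top. A fresh still picture corrected both. One move call was refused for missing keys and resent.

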